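# Cover the bur cassette and unclip it from its dock

### The job

Set the loose metal cover squarely onto the open bur cassette in its dock so that its plug drops fully home in the mouth, and let go of it. Then squeeze the cassette's two side catches together to unhook it, lift it straight out with the cover still on, and finish while holding it by the pinched catches, level and still, about 10 cm clear above the dock. Leave the bur block, the small glass dish and the timer where they stand.

Things in the scene. Friction and masses are not known exactly. Their poses are not given: they have to be found in the camera images.
- dock: White plastic dock fixed to the worktop, 128 (x) x 96 (y) x 36 mm, left or right ahead of the robot, turned up to about 25 degrees. Origin: centre of its underside; x along the cassette's long side, y across it (the pinching direction), z up. Flat top at 36 mm, well floor at 10 mm. Its two long lips (62 mm apart) hold the cassette's hooks down.
- cassette: Open aluminium bur cassette, box 92 (x) x 40 (y) x 54 mm high, 2.5 mm walls (mouth 87 x 35 mm), loose but hooked into the dock, 0.22 kg. Burs inside stay clear of the cover's plug. Origin: centre of its underside; x along its length, y across through both catches, z up. Docked, its underside is 10 mm above the worktop, with about 1.5 mm of play. Symmetric end for end.
- cassette_pinch (a point): Midpoint between the two catch pads, 50 mm above the cassette's underside (60 mm above the worktop and 24 mm above the dock's top while docked): the place to centre the pinch, with the fingers closing along the cassette's y axis. Same axes as the cassette.
- catch_a (a joint): Spring catch on the +y side: 0 = out (hooked under the dock's lip), grows as it is pushed inward, stop at 0.006 m. It unhooks from about 0.003 to 0.0045. Needs 3 N to begin and 6 N at the stop, springs back when let go.
- catch_b (a joint): Spring catch on the -y side, the same, pushed inward towards +y.
- catch_a_pad (a point): Outer face of catch a's grey ribbed press pad, on the pad's centre line. Pads are upright, 24 mm long (x), 24 mm tall (from 34 to 58 mm above the cassette's underside), 66 mm apart over their outer faces when out and 54 mm when both are fully pinched.
- catch_b_pad (a point): Outer face of catch b's press pad, likewise.
- cover: Loose aluminium cover lying plug down on the worktop, 94 (x) x 42 (y) mm, 0.08 kg, symmetric end for end. Origin: centre of the plug's underside; x along its length, z up. Plug 83 x 31 x 7 mm (lowest 2 mm: 79 x 27), then a 4 mm plate (7 to 11 mm), then a grey upright grip bar. Seated, the plate rests on the box rim, its origin 47 mm above the cassette's origin, with 2 mm play each way.
- cover_grip (a point): Point to grip on the cover's bar, 35 mm above the cover's origin, 24 mm above the plate's top. The bar is 40 mm long (x), 12 mm thick (y), its top 41 mm above the origin; pinch it across its thickness (the cover's y). Seated on the docked cassette this point is 92 mm above the worktop and the bar's top 38 mm above the pinch point.
- bur_block: Bystander: small white block with burs standing in it, 34 x 62 x 34 mm, origin under its centre.
- dappen_dish: Bystander: small pale glass dish, 32 mm across, 22 mm tall, origin under its centre.
- timer: Bystander: small digital timer, 42 x 60 x 56 mm, origin under its centre.
Mind the look-alikes: they are no part of the job. Leave any black or blue look-alike of the cover alone.

How it is judged:
On the way, in this order (a step that is already met when the one before it is completed fails the run):
1. the cover sits fully home on the docked cassette and has been let go (z of cover in the frame of cassette between 0.0435 and 0.0485 m and horizontal distance between cover and cassette below 0.005 m and angle between the x axis of cover and the x axis of cassette, either way round below 0.12 rad and z of cassette in the frame of dock below 0.014 m and contact force between the fingers and cover below 0.1 N), for 0.2 s.
2. both catches are pinched in while the cassette is still in the dock (value of joint each of catch_a, catch_b above 0.003 m and z of cassette in the frame of dock below 0.02 m), for 0.1 s.
At the end, for the whole second after the job is handed in: Fingers hold the cassette by both catches, each in by over 3 mm (over 2 N); underside 60 to 200 mm above the dock's top, clear of the dock, tilt under 0.2 rad, under 20 mm/s; cover seated in its mouth (within 5 mm, 0.12 rad, fully down to 2 mm) (z of cassette in the frame of dock between 0.096 and 0.236 m and angle between cassette's own z axis and vertical below 0.2 rad and linear speed of cassette below 0.02 m/s and value of joint each of catch_a, catch_b above 0.003 m and contact force between the fingers and cassette above 2 N and contact force between cassette and dock below 0.1 N and z of cover in the frame of cassette between 0.0435 and 0.0485 m and x of cover in the frame of cassette between -0.005 and 0.005 m and y of cover in the frame of cassette between -0.005 and 0.005 m and angle between the x axis of cover and the x axis of cassette, either way round below 0.12 rad); the arm keeps its last pose, push and grip.
It fails at once if the bur block, dish or timer is pushed more than 30 mm (distance of any of bur_block, dappen_dish, timer from where it was at the start of the episode above 0.03 m).
It also fails if it takes over 64 s, if anything falls off the work surface, if the arm or the gripper's body presses on something with over 40 N, if the wrist force passes 120 N, or if a joint passes its speed limit or range.

### The arm

A 7-joint arm with a two-finger parallel gripper is mounted at the origin on a cart in front of the work surface, level with it; the furniture and walls round the work are solid. World frame = base frame: x ahead of the robot, y to its left, z up, the work surface at z = 0. Lengths are in m, angles in rad, forces in N, time in s.
With the tool pointing down it reaches from about 0.4 to 0.85 m from the base axis. Payload 4.5 kg.
Tool frame: the origin (TCP) lies at the centre of the arm's flange, where the gripper is bolted on; the fingertips stand nose_length ahead of it and the grasp point (between the pads) lies 147 mm ahead of it (nose_length is the distance from the TCP to the fingertips, in m); z points along the fingers, y is the line along which they close (so a half turn about z gives the same grasp; the last joint's range is limited). The gripper opens to 88 mm and grips with 3 to 60 N. Pads are 18 mm wide; open, the fingers measure 123 mm over their backs; the gripper's body (75 mm by 187 mm) begins 45 mm behind the grasp point.
Start: joints at [1.318, 0.689, -0.195, 1.565, 0.157, 0.902, -0.215], TCP at [0.177, -0.599, 0.405] pointing down, gripper open.
Joint ranges: [-3.01, 3.01], [-0.46, 2.08], [-1.47, 1.51], [0.13, 2.56], [-1, 4.14], [0.04, 2.09], [-2.66, 2.66]. Speed limits (rad/s): [2.57, 2.57, 3.14, 3.14, 3.14, 3.14, 3.14].

### API

Orientations are given as a unit quaternion [x, y, z, w].
In Python, from plant import * gives the robot as it stands.
- The arm moves only by the tool play_rows, never from a script. Its argument "rows" is a list that holds one entry, the list of rows, each a list of 6 numbers: the shift along the tool's x, y, z normalised to -1 to 1, where 1 is 0.5 m, then the turn, a rotation vector about the tool's x, y, z normalised to -1 to 1, where 1 is 0.5 rad. A call has 1 to 20 rows; each row is the pose to reach, as a shift and turn from the pose commanded when the call began, along the tool's axes at that moment; what a row does not reach only later rows make up. A row lasts 1/12 s, in which the tool goes at most 41.7 mm and 7.16 degrees, less where a joint would pass 70% of its speed; a pose out of reach is approached as far as the arm can. A call with a number of a shift or a turn outside -1 to 1 is refused whole. A call with a gripper value outside its range is refused whole. "claw" is the closure, from 0 (fully open) to 1 (shut), set as the call begins (left out, the last holds). The fingers move at their own pace and stop on an object; "squeeze" is the grip in N (left out, the last holds). Time passes only in rows, so rows that repeat a pose let the fingers close. It gives the time, the measured TCP pose, the force, the opening and the grip force at its end, in the units of the state.
- get_state(): the state, without advancing time (a new reading comes with each control period).
- snapshot(name): name is "scene" or "top" or "wrist"; returns a dict with "pixels" (480x640x3 uint8, blue, green, red), "camera_matrix" (3x3 intrinsics, pixels), "world_to_cam" (4x4, takes a point from world to camera coordinates); the wrist camera has in their place "mount" (4x4, takes a point from camera to tool coordinates, whose origin is the TCP and whose axes are the flange's). Camera axes: x right, y down, z forward; pixel columns grow to the right and rows downward; lengths in m; the calibration is good to about 2 mm. A picture is of the moment at which its call begins: read the wrist's pose just before it. There is no depth.
- finish_job(): hands the job in; it is judged then, once.
The state is a dict: "clock": time; "q": joint angles; "qd": joint speeds; "joint_torque": joint torques, N m; "tool_pos": TCP position; "eef_rot": TCP orientation; "contact_force": force on the tool from outside, world axes, zero at the start; "moment": the same for the moment, N m; "opening": opening from 0.0 (shut) to 1.0 (fully open); "finger_force": force on a finger pad.
Only numpy, scipy, OpenCV 4.12 (cv2) and the standard library are available. Lean on these libraries where they do the work, as an engineer would, in place of code of your own. Each camera call takes 0.05 s, during which the arm holds its last target. There are 200 camera calls.

## Working session

There is one attempt and no reset: what is moved stays moved. The work goes in short steps, Python scripts to look and compute and a tool call to move; the robot and the scene stay as the last step left them, time stands still between calls to the robot, and variables do not carry over. Pictures are saved under pics/ and viewed, at most 12 in all, crops included, and the job is handed in when it is done.

Besides the shell and the picture viewer there is one more tool, called after "Emit:" as name(argument=value, ...) on one line, values as JSON. play_rows: Moves the arm, as the interface text tells. Its arguments: {"type":"object","properties":{"rows":{"type":"array"},"claw":{"type":"number"},"squeeze":{"type":"number"}},"required":["rows"]}

```bash
mkdir -p pics; ls
python3 - <<'E'
from plant import *
import cv2,json,numpy as np
s=get_state();print({k:np.round(v,3) for k,v in s.items()})
cal={}
for n in ["scene","top"]:
    d=snapshot(n);cv2.imwrite(f"pics/{n}0.png",d["pixels"]);cal[n]={k:np.array(d[k]).tolist() for k in("camera_matrix","world_to_cam")}
json.dump(cal,open("cal.json","w"))
E
```

```text
pics
{'clock': np.float64(0.0), 'q': array([ 1.318,  0.69 , -0.195,  1.566,  0.157,  0.902, -0.215]), 'qd': array([-0.   , -0.   , -0.001,  0.001,  0.001, -0.001,  0.001]), 'joint_torque': array([-1.0000e-03, -5.2757e+01, -1.2670e+00, -1.5343e+01, -5.3000e-02,
        7.0000e-03,  0.0000e+00]), 'tool_pos': array([ 0.177, -0.599,  0.404]), 'eef_rot': array([ 0.99 ,  0.143, -0.   , -0.001]), 'contact_force': array([-0.698, -0.173,  0.476]), 'moment': array([-0.013, -0.032, -0.009]), 'finger_force': np.float64(0.0), 'opening': np.float64(0.998)}
```

View pics/scene0.png

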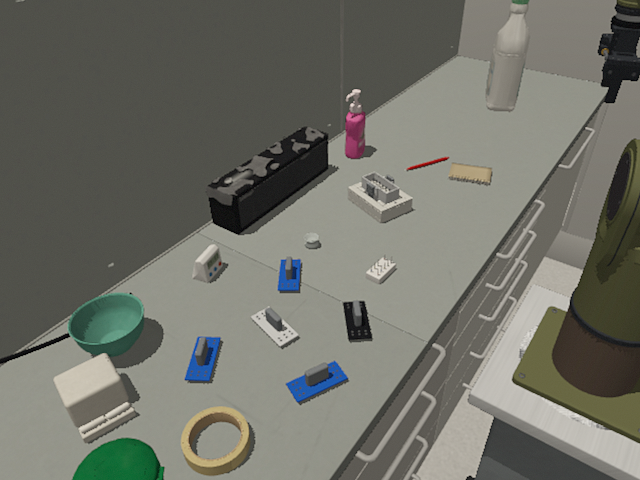

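View pics/top0.png

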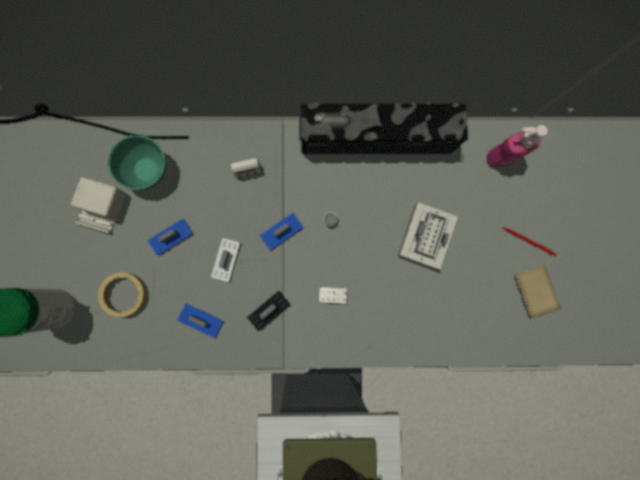

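The top view shows the possible covers: silver (226,260), blue (282,232), (170,237) and (200,320), and black (268,310). Only the silver one fits the description. The dock with the cassette is at (430,237), and the timer, dish and bur block are at (245,165), (331,220) and (333,295). I'll check the cover and cassette in one close crop.

```bash
python3 - <<'E'
import cv2,numpy as np
t=cv2.imread("pics/top0.png");s=cv2.imread("pics/scene0.png")
f=lambda im,x,y,w,h,k:cv2.resize(im[y:y+h,x:x+w],None,fx=k,fy=k,interpolation=cv2.INTER_CUBIC)
a=np.hstack([f(t,200,235,50,50,6),f(t,395,195,70,80,6)[:300*80//50][:480] if 0 else f(t,395,200,75,75,4)])
b=np.hstack([f(s,240,295,75,60,4),f(s,340,160,75,60,4)])
b=cv2.resize(b,(a.shape[1],int(b.shape[0]*a.shape[1]/b.shape[1])))
o=np.vstack([a,b]);print(o.shape);cv2.imwrite("pics/crop1.png",o)
E
cat > geo.py <<'E'
import json,numpy as np
cal=json.load(open("cal.json"))
def ray(cam,uv,z):
    K=np.array(cal[cam]["camera_matrix"]);T=np.array(cal[cam]["world_to_cam"])
    c=-T[:3,:3].T@T[:3,3];d=T[:3,:3].T@np.linalg.inv(K)@[uv[0],uv[1],1]
    return c+d*(z-c[2])/d[2]
def proj(cam,p):
    K=np.array(cal[cam]["camera_matrix"]);T=np.array(cal[cam]["world_to_cam"])
    q=K@(T[:3,:3]@np.array(p)+T[:3,3]);return q[:2]/q[2]
E
python3 - <<'E'
from geo import *
for n,uv,z in [("cover",(226,260),.01),("coverbar end1",(228,250),.04),("dock",(430,237),.036),("box",(430,236),.064),("timer",(245,165),.05),("dish",(331,220),.02),("block",(333,295),.034)]:
    print(n,ray("top",uv,z).round(3))
print(ray("scene",(274,327),.01))
E
```

```text
(540, 600, 3)
cover [0.498 0.23  0.01 ]
coverbar end1 [0.518 0.221 0.04 ]
dock [ 0.545 -0.232  0.036]
box [ 0.544 -0.224  0.064]
timer [0.709 0.184 0.05 ]
dish [ 0.588 -0.01   0.02 ]
block [ 0.417 -0.011  0.034]
[0.4939708  0.23426878 0.01      ]
```

View pics/crop1.png

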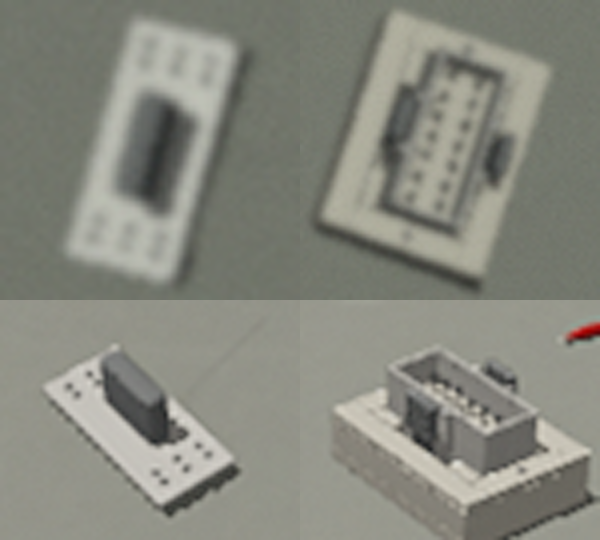

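```bash
cat >> geo.py <<'E'
from scipy.spatial.transform import Rotation as R
def quad(cam,uvs,z):
    "corners in order; long side 2nd edge (1->2). returns centre, yaw of long side"
    P=np.array([ray(cam,u,z)[:2] for u in uvs]);d=(P[1]-P[2])+(P[0]-P[3])
    return P.mean(0),np.arctan2(d[1],d[0]),np.linalg.norm(np.roll(P,-1,0)-P,axis=1)
def move(p,yaw):
    "row units from measured pose to tcp p, pointing down, tool x at yaw (half turn allowed)"
    from plant import get_state
    s=get_state();R0=R.from_quat(s["eef_rot"]);best=None
    for y in (yaw,yaw+np.pi):
        Rt=R.from_euler("z",y)*R.from_euler("x",np.pi);rv=(R0.inv()*Rt).as_rotvec()
        if best is None or np.linalg.norm(rv)<np.linalg.norm(best):best=rv
    d=R0.inv().apply(np.array(p)-s["tool_pos"])
    print("pos",np.round(s["tool_pos"],4),"units",np.round(d/.5,4),"turn",np.round(best/.5,4),"q",np.round(s["q"],2))
E
python3 - <<'E'
from geo import *
print("cover",quad("top",[(222,238),(240,242),(229.7,282.2),(211.3,276.7)],.011))
print("dock",quad("top",[(418,202.5),(458,216),(440.5,269.5),(399.5,255.5)],.036))
c,y,l=quad("top",[(427.5,212.5),(446,218),(435,258.7),(414.5,251.2)],.064);print("box",c,y,l)
cc,cy,_=quad("top",[(222,238),(240,242),(229.7,282.2),(211.3,276.7)],.011)
move([*c,.40],y); move([*cc,.40],cy)
from plant import *
d=snapshot("wrist");print(np.round(d["mount"],4),d["camera_matrix"])
E
```

```text
cover (array([0.4988142 , 0.23036302]), np.float64(-0.2464887945916315), array([0.04222983, 0.09406231, 0.04358513, 0.09102   ]))
dock (array([ 0.54850594, -0.22971356]), np.float64(-0.3597033192397428), array([0.09545419, 0.12898946, 0.09654791, 0.12889132]))
box [ 0.54670915 -0.2254921 ] -0.3283606704572726 [0.04240003 0.09388841 0.04736638 0.09113207]
pos [ 0.1767 -0.5992  0.404 ] units [ 0.9213 -0.5076  0.0087] turn [-3.1000e-03  1.2000e-03  1.2303e+00] q [ 1.32  0.69 -0.19  1.57  0.16  0.9  -0.22]
pos [ 0.1767 -0.5992  0.404 ] units [ 1.0873 -1.4091  0.0102] turn [-0.0032  0.0011  1.0666] q [ 1.32  0.69 -0.19  1.57  0.16  0.9  -0.22]
[[ 1.000e-04 -9.480e-01 -3.183e-01  8.350e-02]
 [ 1.000e+00  1.000e-04  1.000e-04 -3.000e-04]
 [-0.000e+00 -3.183e-01  9.480e-01  2.090e-02]
 [ 0.000e+00  0.000e+00  0.000e+00  1.000e+00]] [[374.81690116   0.         323.03519733]
 [  0.         374.81690116 240.44386629]
 [  0.           0.           1.        ]]
```

Emit:
play_rows(rows=[[[0.05,-0.03,0,0,0,0.1],[0.12,-0.065,0,0,0,0.3],[0.19,-0.105,0,0,0,0.5],[0.26,-0.145,0,0,0,0.7],[0.33,-0.185,0,0,0,0.9],[0.4,-0.22,0,0,0,1],[0.47,-0.26,0,0,0,1],[0.54,-0.3,0,0,0,1],[0.61,-0.335,0,0,0,1],[0.68,-0.375,0,0,0,1],[0.75,-0.415,0,0,0,1],[0.82,-0.455,0,0,0,1],[0.88,-0.485,0,0,0,1],[0.92,-0.508,0,0,0,1],[0.92,-0.508,0,0,0,1],[0.92,-0.508,0,0,0,1],[0.92,-0.508,0,0,0,1]]], claw=0, squeeze=15)

```text
clock: 1.57
tool_pos: [0.5454, -0.2266, 0.4045]
eef_rot: [0.994, -0.107, -0.001, 0.001]
contact_force: [-0.8, -1.0, 0.3]
opening: 0.998
finger_force: 0.0
```

```bash
cat >> geo.py <<'E'
def wrist(name):
    from plant import get_state,snapshot
    import cv2
    s=get_state();d=snapshot("wrist");cv2.imwrite(f"pics/{name}.png",d["pixels"])
    T=np.eye(4);T[:3,:3]=R.from_quat(s["eef_rot"]).as_matrix();T[:3,3]=s["tool_pos"]
    cal[name]={"camera_matrix":np.array(d["camera_matrix"]).tolist(),"world_to_cam":np.linalg.inv(T@np.array(d["mount"])).tolist()}
    json.dump(cal,open("cal.json","w"))
E
python3 - <<'E'
from geo import *
wrist("w1"); move([.4988,.2304,.40],-.246)
E
```

```text
pos [ 0.5451 -0.2272  0.4045] units [-0.2862 -0.8742  0.0083] turn [0.0027 0.0023 0.0608] q [ 0.31  0.64  0.01  1.68 -0.01  0.82 -1.46]
```

View pics/w1.png

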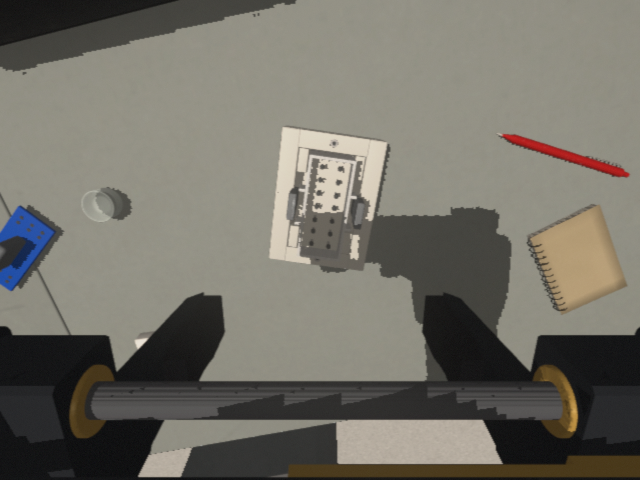

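The dock is at (328,198) with the cassette at its centre. I'll enlarge that area for the corners, and move on to the cover at the same time.

Run:
```python
import cv2
im=cv2.imread("pics/w1.png")[115:285,255:405];cv2.imwrite("pics/crop2.png",cv2.resize(im,None,fx=3.5,fy=3.5,interpolation=cv2.INTER_CUBIC))
```

```text
(no output)
```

View pics/crop2.png

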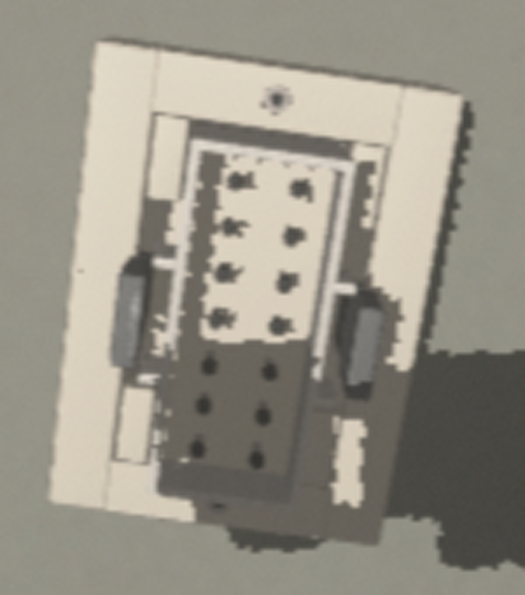

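Emit:
play_rows(rows=[[[-0.015,-0.05,0,0,0,0.03],[-0.035,-0.11,0,0,0,0.06],[-0.06,-0.18,0,0,0,0.06],[-0.083,-0.25,0,0,0,0.06],[-0.106,-0.32,0,0,0,0.06],[-0.13,-0.39,0,0,0,0.06],[-0.152,-0.46,0,0,0,0.06],[-0.175,-0.53,0,0,0,0.06],[-0.2,-0.6,0.03,0,0,0.06],[-0.22,-0.67,0.07,0,0,0.06],[-0.242,-0.74,0.12,0,0,0.06],[-0.265,-0.81,0.15,0,0,0.06],[-0.286,-0.874,0.16,0,0,0.06],[-0.286,-0.874,0.16,0,0,0.06],[-0.286,-0.874,0.16,0,0,0.06],[-0.286,-0.874,0.16,0,0,0.06],[-0.286,-0.874,0.16,0,0,0.06]]])

```text
clock: 3.03
tool_pos: [0.4996, 0.229, 0.3252]
eef_rot: [0.992, -0.123, 0.001, 0.001]
contact_force: [0.4, -1.1, -0.0]
opening: 1.0
finger_force: 0.0
```

Run:
```python
from geo import *
wrist("w2"); move([.4988,.2304,.182],-.246)
```

```text
pos [0.4997 0.2291 0.3253] units [-0.0027 -0.0024  0.2866] turn [ 0.0017 -0.0026 -0.0027] q [-0.56  0.7   0.08  1.88 -0.09  0.56 -2.24]
```

View pics/w2.png

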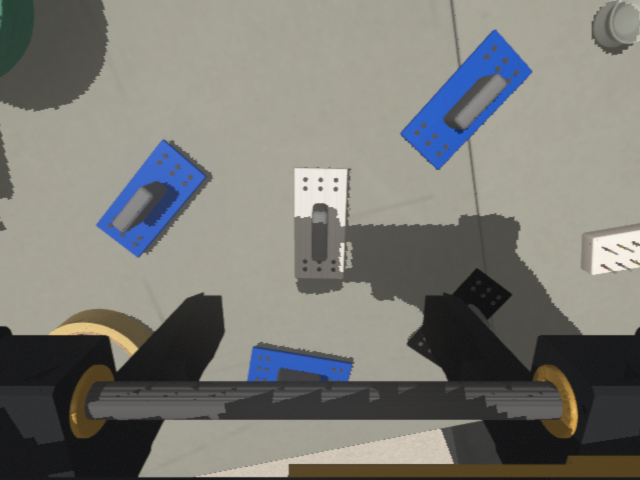

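Run:
```python
from geo import *
print("dock",quad("w1",[(282.7,126.4),(387.9,141.6),(363.6,270.7),(269.3,258.4)],.036))
m=ray("w1",(325.3,212),.068);a=ray("w1",(255+128/3.5,115+332/3.5),.068);b=ray("w1",(255+364/3.5,115+347/3.5),.068)
print("pads",m,a,b,np.linalg.norm(a-b),np.arctan2(*(a-b)[[1,0]])-np.pi/2)
print("rim +x corners",ray("w1",(310.7,154.4),.064),ray("w1",(355.6,160.7),.064))
print("cover",quad("w2",[(294.5,168),(349.5,168),(344.5,278),(295,278)],.011))
print("bar",ray("w2",(320,235),.041))
import cv2
im=cv2.imread("pics/w2.png")[155:295,270:375];cv2.imwrite("pics/crop3.png",cv2.resize(im,None,fx=4,fy=4,interpolation=cv2.INTER_CUBIC))
```

```text
dock (array([ 0.54828246, -0.22970697]), np.float64(-0.3529191751475574), array([0.09498115, 0.12705817, 0.09516591, 0.12684974]))
pads [ 0.54780943 -0.2290513   0.068     ] [ 0.55587543 -0.20096459  0.068     ] [ 0.53971681 -0.25722485  0.068     ] 0.058534756825341906 -0.2796838277769631
rim +x corners [ 0.59777416 -0.22737422  0.064     ] [ 0.58471209 -0.26304656  0.064     ]
cover (array([0.49802568, 0.23127284]), np.float64(-0.2687307972176789), array([0.0426474 , 0.09308834, 0.04227957, 0.09306529]))
bar [0.49965588 0.23134613 0.041     ]
```

View pics/crop3.png

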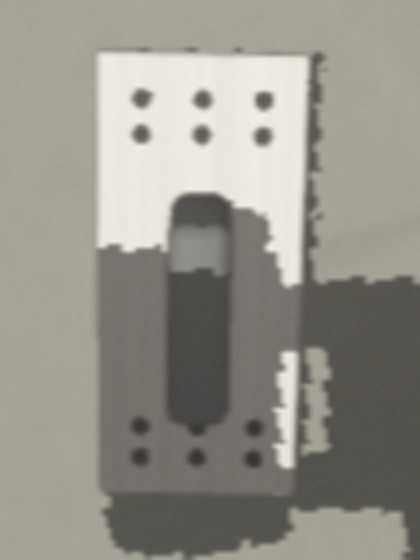

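The crop confirms the silver cover, with its plate running from about (294,168) to (345,278) and its bar in the centre. I'll descend onto the bar.

Run:
```python
from geo import *
print(quad("w2",[(294.5,168),(347.2,168.7),(343.5,278.2),(295,277.5)],.011))
move([.4983,.2313,.182],-.26)
```

```text
(array([0.49812297, 0.23192195]), np.float64(-0.26379378996925534), array([0.0408783 , 0.09271959, 0.04142295, 0.09259949]))
pos [0.4997 0.2291 0.3253] units [-0.0041 -0.0039  0.2866] turn [ 0.0017 -0.0026  0.0253] q [-0.56  0.7   0.08  1.88 -0.09  0.56 -2.24]
```

Emit:
play_rows(rows=[[[-0.004,-0.004,0.04,0.0017,-0.0026,0.025],[-0.004,-0.004,0.1,0.0017,-0.0026,0.025],[-0.004,-0.004,0.16,0.0017,-0.0026,0.025],[-0.004,-0.004,0.21,0.0017,-0.0026,0.025],[-0.004,-0.004,0.25,0.0017,-0.0026,0.025],[-0.004,-0.004,0.275,0.0017,-0.0026,0.025],[-0.004,-0.004,0.286,0.0017,-0.0026,0.025],[-0.004,-0.004,0.286,0.0017,-0.0026,0.025],[-0.004,-0.004,0.286,0.0017,-0.0026,0.025]]], claw=0)

```text
clock: 3.83
tool_pos: [0.498, 0.2337, 0.1825]
eef_rot: [0.992, -0.128, 0.0, -0.001]
contact_force: [0.5, 0.3, 0.2]
opening: 1.004
finger_force: 0.0
```

Emit:
play_rows(rows=[[[0,0,0,0,0,0],[0,0,0,0,0,0],[0,0,0,0,0,0],[0,0,0,0,0,0],[0,0,0,0,0,0],[0,0,0,0,0,0],[0,0,0,0,0,0],[0,0,0,0,0,0],[0,0,0,0,0,0],[0,0,0,0,0,0],[0,0,0,0,0,0],[0,0,0,0,0,0]]], claw=1, squeeze=25)

```text
clock: 4.83
tool_pos: [0.4974, 0.2339, 0.1816]
eef_rot: [0.992, -0.128, -0.001, -0.0]
contact_force: [-0.0, 0.3, -0.6]
opening: 0.139
finger_force: 25.0
```

Emit:
play_rows(rows=[[[0,0,-0.02,0,0,0],[0,0,-0.06,0,0,0],[0,0,-0.12,0,0,0],[0,0,-0.18,0,0,0],[0,0,-0.24,0,0,0],[0,0,-0.28,0,0,0],[0,0,-0.3,0,0,0],[0,0,-0.3,0,0,0],[0,0,-0.3,0,0,0]]])

```text
clock: 5.58
tool_pos: [0.4973, 0.2339, 0.3316]
eef_rot: [0.992, -0.127, -0.001, -0.001]
contact_force: [0.3, -0.0, -0.8]
opening: 0.135
finger_force: 25.0
```

Run:
```python
from geo import *
wrist("w3"); move([.5483,-.2297,.31],-.354)
```

```text
pos [0.4971 0.2337 0.3308] units [0.3336 0.8709 0.041 ] turn [0.001  0.0053 0.1969] q [-0.57  0.7   0.08  1.88 -0.1   0.58 -2.25]
```

View pics/w3.png

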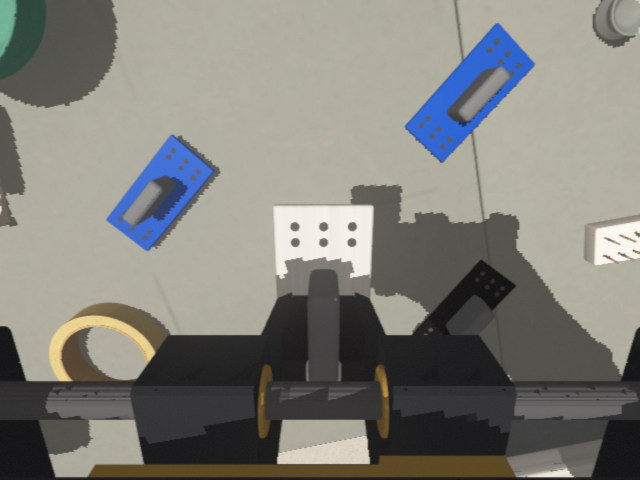

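The cover is held. Its plate's front edge runs from (274,206) to (373,206), square to the tool, so I can work out the grip offset.

Run:
```python
from geo import *
K=np.array(cal["w3"]["camera_matrix"]);M=np.array([[0,-.948,-.3183,.0835],[1,0,0,-.0003],[0,-.3183,.948,.0209]])
for zt in (.169,.171,.173):
  P=[]
  for uv in [(274,206),(373,206)]:
    d=M[:,:3]@np.linalg.inv(K)@[*uv,1];P.append(M[:,3]+d*(zt-.0209)/d[2])
  print(zt,np.round(P,4))
```

```text
0.169 [[ 0.0485 -0.0201  0.169 ]
 [ 0.0485  0.0199  0.169 ]]
0.171 [[ 0.048  -0.0204  0.171 ]
 [ 0.048   0.0202  0.171 ]]
0.173 [[ 0.0475 -0.0207  0.173 ]
 [ 0.0475  0.0204  0.173 ]]
```

Emit:
play_rows(rows=[[[0.01,0.025,0,0,0,0.01],[0.027,0.07,0,0,0,0.04],[0.05,0.13,0,0,0,0.07],[0.075,0.195,0,0,0,0.1],[0.1,0.26,0,0,0,0.13],[0.125,0.325,0,0,0,0.16],[0.15,0.39,0,0,0,0.19],[0.175,0.455,0,0,0,0.197],[0.2,0.52,0,0,0,0.197],[0.225,0.585,0,0,0,0.197],[0.25,0.65,0,0,0,0.197],[0.275,0.715,0,0,0,0.197],[0.3,0.78,0,0,0,0.197],[0.318,0.83,0,0,0,0.197],[0.329,0.86,0,0,0,0.197],[0.332,0.871,0,0,0,0.197],[0.332,0.871,0,0,0,0.197],[0.332,0.871,0,0,0,0.197],[0.332,0.871,0,0,0,0.197]]])

```text
clock: 7.22
tool_pos: [0.548, -0.2275, 0.3306]
eef_rot: [0.985, -0.175, -0.001, -0.001]
contact_force: [0.1, 0.9, -0.9]
opening: 0.132
finger_force: 25.0
```

Run:
```python
from geo import *
move([.5476,-.2295,.26],-.354)
```

```text
pos [ 0.548  -0.2275  0.3306] units [0.0011 0.0043 0.1411] turn [-0.0041  0.0064  0.0046] q [ 0.32  0.74 -0.01  1.74  0.01  0.67 -1.61]
```

Emit:
play_rows(rows=[[[0.001,0.004,0.03,-0.004,0.006,0.005],[0.001,0.004,0.07,-0.004,0.006,0.005],[0.001,0.004,0.11,-0.004,0.006,0.005],[0.001,0.004,0.135,-0.004,0.006,0.005],[0.001,0.004,0.141,-0.004,0.006,0.005],[0.001,0.004,0.141,-0.004,0.006,0.005],[0.001,0.004,0.141,-0.004,0.006,0.005]]])

```text
clock: 7.8
tool_pos: [0.5482, -0.231, 0.2612]
eef_rot: [0.984, -0.177, 0.001, 0.001]
contact_force: [0.1, -0.7, -0.5]
opening: 0.133
finger_force: 25.0
```

Run:
```python
from geo import *
wrist("w4"); move([.5476,-.2295,.239],-.354)
import cv2
im=cv2.imread("pics/w4.png")[60:400,180:460];cv2.imwrite("pics/crop4.png",cv2.resize(im,None,fx=1.75,fy=1.75,interpolation=cv2.INTER_CUBIC))
```

```text
pos [ 0.5482 -0.2313  0.2616] units [-0.0026 -0.0029  0.0452] turn [ 0.0025 -0.0068 -0.0044] q [ 0.33  0.84 -0.01  1.78  0.01  0.52 -1.62]
```

View pics/crop4.png

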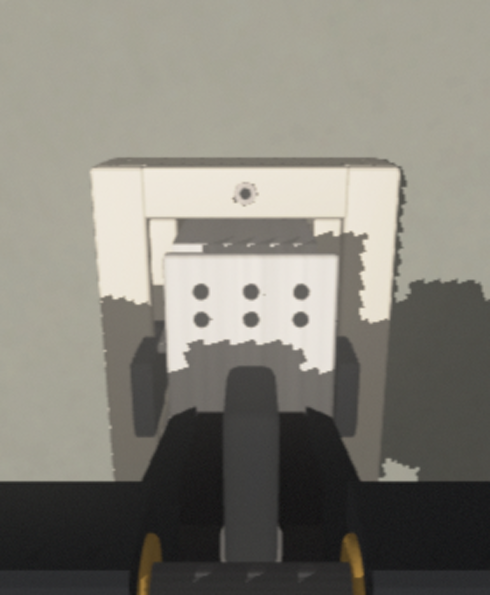

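Run:
```python
from geo import *
f=lambda c,r,z:ray("w4",(180+c/1.75,60+r/1.75),z)
T=np.array(cal["w4"]["world_to_cam"]);M=np.vstack([[0,-.948,-.3183,.0835],[1,0,0,-.0003],[0,-.3183,.948,.0209],[0,0,0,1]])
tool=lambda p:((M@T)@np.r_[p,1])[:3].round(4)
for n,c,r,z in [("rimfrontL",175,245,.064),("cvL",167,254,.0906),("cvR",337,254,.0906),("dockL",92,167,.036),("dockR",401,167,.036),("screw",245,193,.036),("padL",133,385,.056),("padR",358,385,.056)]:
    print(n,tool(f(c,r,z)))
```

```text
rimfrontL [ 0.0447 -0.0209  0.1974]
cvL [ 0.0484 -0.0198  0.1708]
cvR [0.0484 0.02   0.1708]
dockL [ 0.0628 -0.0487  0.2254]
dockR [0.0628 0.0458 0.2255]
screw [ 0.0549 -0.0019  0.2254]
padL [-0.0008 -0.0364  0.2052]
padR [-0.0009  0.0328  0.2053]
```

Emit:
play_rows(rows=[[[-0.004,-0.0035,0,0,0,0],[-0.004,-0.0035,0,0,0,0],[-0.004,-0.0035,0.01,0,0,0],[-0.004,-0.0035,0.017,0,0,0],[-0.004,-0.0035,0.024,0,0,0],[-0.004,-0.0035,0.03,0,0,0],[-0.004,-0.0035,0.034,0,0,0],[-0.004,-0.0035,0.038,0,0,0],[-0.004,-0.0035,0.042,0,0,0],[-0.004,-0.0035,0.042,0,0,0],[-0.004,-0.0035,0.042,0,0,0]]])

```text
clock: 8.77
tool_pos: [0.5465, -0.2291, 0.2395]
eef_rot: [0.984, -0.177, 0.001, 0.001]
contact_force: [0.5, -0.0, -1.2]
opening: 0.133
finger_force: 25.0
```

Emit:
play_rows(rows=[[[0,0,0.003,0,0,0],[0,0,0.003,0,0,0],[0,0,0.003,0,0,0],[0,0,0.003,0,0,0]]])

```text
clock: 9.1
tool_pos: [0.5467, -0.2292, 0.2386]
eef_rot: [0.984, -0.177, 0.001, 0.001]
contact_force: [-0.5, 0.2, 5.6]
opening: 0.134
finger_force: 25.0
```

Emit:
play_rows(rows=[[[0,0,-0.002,0,0,0],[0,0,-0.002,0,0,0],[0,0,-0.002,0,0,0],[0,0,-0.002,0,0,0],[0,0,-0.002,0,0,0],[0,0,-0.002,0,0,0],[0,0,-0.002,0,0,0],[0,0,-0.002,0,0,0],[0,0,-0.002,0,0,0],[0,0,-0.002,0,0,0],[0,0,-0.002,0,0,0],[0,0,-0.002,0,0,0]]], claw=0)

```text
clock: 10.1
tool_pos: [0.5465, -0.2291, 0.2391]
eef_rot: [0.984, -0.177, 0.001, 0.001]
contact_force: [-0.4, -0.6, -0.2]
opening: 0.993
finger_force: 0.0
```

Run:
```python
from geo import *
wrist("w5"); move([.5475,-.2297,.207],-.354)
import cv2
im=cv2.imread("pics/w5.png")[60:400,120:520];cv2.imwrite("pics/crop5.png",cv2.resize(im,None,fx=1.75,fy=1.75,interpolation=cv2.INTER_CUBIC))
```

```text
pos [ 0.5465 -0.2291  0.2391] units [0.0022 0.0003 0.0643] turn [ 0.0027 -0.0032 -0.0054] q [ 0.32  0.88 -0.01  1.79  0.01  0.47 -1.62]
```

View pics/crop5.png

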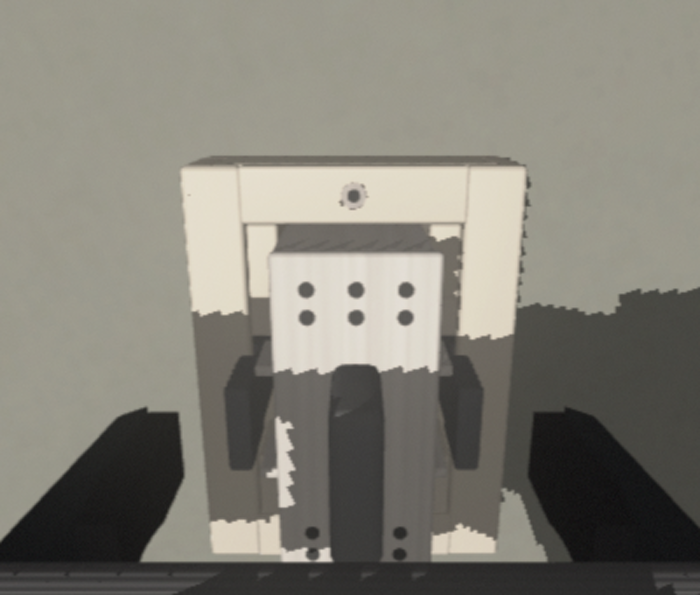

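The cover is fully seated and centred, and the open fingers clear both pads. I'll lower to pinch height and pinch.

Emit:
play_rows(rows=[[[0.001,0,0.01,0,0,0],[0.001,0,0.022,0,0,0],[0.001,0,0.036,0,0,0],[0.001,0,0.05,0,0,0],[0.001,0,0.06,0,0,0],[0.001,0,0.064,0,0,0],[0.001,0,0.064,0,0,0],[0.001,0,0.064,0,0,0]]])

```text
clock: 10.82
tool_pos: [0.547, -0.2294, 0.207]
eef_rot: [0.984, -0.177, 0.001, 0.001]
contact_force: [-0.4, 0.7, -0.7]
opening: 0.998
finger_force: 0.0
```

Emit:
play_rows(rows=[[[0,0,0,0,0,0],[0,0,0,0,0,0],[0,0,0,0,0,0],[0,0,0,0,0,0],[0,0,0,0,0,0],[0,0,0,0,0,0],[0,0,0,0,0,0],[0,0,0,0,0,0],[0,0,0,0,0,0],[0,0,0,0,0,0],[0,0,0,0,0,0],[0,0,0,0,0,0]]], claw=1, squeeze=25)

```text
clock: 11.82
tool_pos: [0.5472, -0.2293, 0.2074]
eef_rot: [0.984, -0.177, 0.001, 0.001]
contact_force: [-0.1, 0.6, 5.8]
opening: 0.62
finger_force: 25.0
```

Emit:
play_rows(rows=[[[0,0,-0.006,0,0,0],[0,0,-0.014,0,0,0],[0,0,-0.024,0,0,0],[0,0,-0.036,0,0,0],[0,0,-0.048,0,0,0],[0,0,-0.06,0,0,0],[0,0,-0.075,0,0,0],[0,0,-0.095,0,0,0],[0,0,-0.115,0,0,0],[0,0,-0.135,0,0,0],[0,0,-0.155,0,0,0],[0,0,-0.175,0,0,0],[0,0,-0.195,0,0,0],[0,0,-0.215,0,0,0],[0,0,-0.232,0,0,0],[0,0,-0.244,0,0,0],[0,0,-0.25,0,0,0],[0,0,-0.25,0,0,0],[0,0,-0.25,0,0,0],[0,0,-0.25,0,0,0]]])

```text
clock: 13.48
tool_pos: [0.5466, -0.229, 0.3316]
eef_rot: [0.984, -0.177, 0.0, 0.001]
contact_force: [-0.1, 0.4, -2.9]
opening: 0.62
finger_force: 25.0
```

Run:
```python
from plant import *
import cv2,numpy as np
a=snapshot("scene")["pixels"][110:230,330:450];w=snapshot("wrist")["pixels"]
cv2.imwrite("pics/fin.png",np.hstack([cv2.resize(a,(360,360),interpolation=cv2.INTER_CUBIC),cv2.resize(w,(440,330))[:, :] if 0 else cv2.resize(w,(440,360))]))
```

```text
(no output)
```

View pics/fin.png

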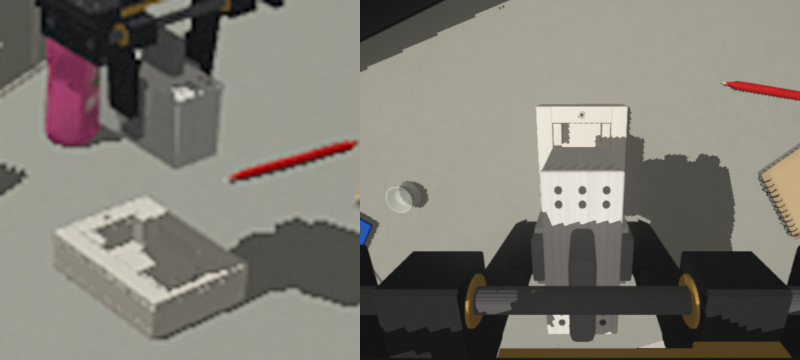

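The cassette hangs level, well clear of the dock, with its cover on (weight about 2.9 N, which matches the two parts). Handing in.

```bash
python3 -c "
from plant import *
print(finish_job())"
```

```text
the job is handed in; nothing more can be done
None
```

I seated the cover, pinched both catches and lifted the cassette level to about 10 cm above the dock, still holding it, then handed the job in at about 13.5 s; the hand-in call returned no verdict.

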